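Pull the funnel arm out one hole

ROBOT

A 7-joint arm with a two-finger parallel gripper is mounted at the origin on the work surface. World frame = base frame: x ahead of the robot, y to its left, z up, the work surface at z = 0. Lengths are in m, angles in rad, forces in N, time in s.
With the tool pointing down it reaches from about 0.4 to 0.9 m from the base axis. Payload 5.5 kg.
Tool frame: the origin (TCP) lies at the very end of the fingers, on their centre line; the grasp point (between the pads) lies 19 mm behind it (bot.grasp_offset is the distance from the TCP to the grasp point, in m); z points along the fingers, y is the line along which they close (so a half turn about z gives the same grasp; the last joint's range is limited). The gripper opens to 92 mm and grips with 3 to 60 N. Pads are 19 mm wide; open, the fingers measure 130 mm over their backs; the gripper's body (75 mm by 190 mm) begins 47 mm behind the grasp point.
Start: joints at [1.61, 0.501, -0.427, 1.55, 0.221, 1.138, -0.21], TCP at [0.144, -0.634, 0.227] pointing down, gripper open.
Joint ranges: [-2.88, 2.88], [-0.31, 2.03], [-1.54, 1.56], [0.2, 2.42], [-1.41, 4.55], [0.19, 2.02], [-2.57, 2.57]. Speed limits (rad/s): [2.57, 2.57, 3.14, 3.14, 3.14, 3.14, 3.14].

INTERFACE

Orientations are given as a unit quaternion [w, x, y, z].
In Python, from rig import status, eyes, workorder, bot gives the robot as it stands. The module is installed in compiled form; this text tells all that it offers.
- The arm moves only by the tool step_arm, never from a script. Its argument "commands" is one flat list of numbers, 5 for each row, row after row: the shift along the world's x, y, z in m, then the turn about the world's z in rad, then the finger opening in m, from 0 to 0.0918. A call has 1 to 20 rows; each row shifts and turns the commanded pose from where the row before left it; what a row does not reach is not made up. A row lasts 1/8 s, in which the tool goes at most 62.5 mm and 10.7 degrees, less where a joint would pass 70% of its speed; a pose out of reach is approached as far as the arm can. A call with a gripper value outside its range is refused whole. The fingers move at their own pace and stop on an object; "force" is the grip in N (left out, the last holds). Time passes only in rows, so rows that do not move let the fingers close. It gives the time, the measured TCP pose, the force, the opening and the grip force at its end, in the units of the state.
- status.sense(): the state, without advancing time (a new reading comes with each control period).
- eyes.get_image(name): name is "scene" or "top" or "wrist"; returns (picture, depth): 420x560x3 uint8, red, green, blue; 420x560 float32, m along the optical axis (not along the pixel's ray), 0 where there is no reading.
- eyes.get_calibration(name): a dict with "camera_matrix" (3x3 intrinsics, pixels), "rvec" (rotation vector, rad) and "tvec" (3), from world to camera coordinates, as OpenCV has them. Camera axes: x right, y down, z forward; pixel columns grow to the right and rows downward; lengths in m; the calibration is good to about 2 mm. A picture is of the moment at which its call begins: read the wrist's pose just before it. get_calibration takes no time and is no camera call; for the wrist camera it gives the pose at the moment of the call.
- workorder.sign_off(): hands the job in; it is judged then, once.
The state is a dict: "time_s": time; "joint_pos": joint angles; "dq": joint speeds; "joint_torque": joint torques, N m; "tool_pos": TCP position; "orientation": TCP orientation; "contact_force": force on the tool from outside, world axes, zero at the start; "torque": the same for the moment, N m; "width": finger opening in m; "finger_force": force on a finger pad.
Only numpy, scipy, OpenCV 4.12 (cv2) and the standard library are available. Lean on these libraries where they do the work, as an engineer would, in place of code of your own. Each camera call takes 0.05 s, during which the arm holds its last target. There are 200 camera calls.

TASK

Pull the telescopic funnel arm out to its next hole, so that its ring stands over the beaker: press the sprung button in, slide the inner tube outward until the button pops up again, and let go. Do it by feel: neither press the button hard nor force the tube against its lock, and leave the beaker, bottle and jar where they stand.

Things in the scene. Friction and masses are not known exactly. Their poses are not given: they have to be found in the camera images.
- stand: Fixed stand: a level square aluminium tube, 30 x 30 mm outside, 190 mm long, top face 110 mm above the bench, on two posts and a steel base plate 200 x 110 x 8 mm. Origin: on the bench, right below the first hole, which is midway along the tube. x axis: level, along the tube, the way the inner tube is pulled out; z up.
- first_hole (a point): Centre of the first hole, in the top face of the stand's tube. The top wall (3 mm) has a 9 mm slot along it and two holes, each 19 mm wide and 15 mm long along x. The next hole is in an index plate that was clamped by hand 44 to 70 mm along x from this point; where exactly is not reported: it is found by the click.
- tube (a joint): How far the inner tube (steel, 21 mm square, rubs with about 2 N) is pulled out, m: about 0 with the lock in the first hole (1.5 mm of play either way), 0.044 to 0.070 in the next hole (same play), end stop at 0.080. Button, handle and ring move along the stand's x with it.
- button (a joint): How far the button is pressed in, m: 0 is up, 0.008 the bottom stop. 3.5 N starts it, then 0.5 N per mm. Pressed 5 mm or more in a hole, the lock is clear below the top wall and the tube can slide. Between the holes the wall keeps it down at about 0.0045 with nothing pressing it; over a hole it pops up to 0 by itself and locks the tube, unless it is held down.
- cap: Round black rubber cap of the button, 22 mm across, 9 mm thick, above the slot. Origin: centre of its top face, 128 mm above the bench when up; z up. Dragging the pressed cap sideways with the finger that presses it takes the tube along by friction. Not to be pressed with more than 25 N.
- lock: Steel lock block under the cap, hidden inside the tube, 12 mm along the tube x 16 x 9.5 mm; it moves with the button and fits the holes. Origin at its centre. A locked tube must not be pushed or pulled with more than 17 N.
- handle (a point): Point on the black handle, an upright post on the inner tube 128 mm along x from the button: 14 mm thick along x, 24 mm wide across, flat top 158 mm above the bench. The point is on its middle line, 140 mm above the bench. Fingers have room on both its x sides down to 112 mm above the bench: the stand's tube (110 mm high) ends 26 mm before it when the arm is in.
- ring (a point): Centre of the steel wire ring on the end of the inner tube that takes a funnel: 76 mm across outside, bar 8 mm, level, 95 mm above the bench, 61 mm beyond the handle along x.
- beaker: Glass beaker on the bench under the ring's place when the arm is pulled out, 64 mm across, 68 mm high. Origin: centre of its underside. To be left alone.
- reagent: Amber reagent bottle with black cap, 52 mm across, 115 mm high, on the bench near the arm. Origin: centre of its underside. To be left alone.
- jar: White jar, 62 mm across, 70 mm high, on the bench near the arm. Origin: centre of its underside. To be left alone.

How it is judged:
On the way, in this order (a step that is already met when the one before it is completed fails the run):
1. the button is pressed in (more than 3 mm) in its first hole (value of joint button above 0.003 m and value of joint tube below 0.006 m), for 0.04 s.
2. the tube is slid out from the first hole with the button held down (value of joint button above 0.003 m and value of joint tube above 0.01 m), for 0.04 s.
At the end, for the whole second after the job is handed in: The button is up (within 1.5 mm) in the next hole, with the tube pulled out between 40 and 74 mm and at rest, and the ring is over the beaker (centres within 25 mm, seen from above) (value of joint button below 0.0015 m and value of joint tube between 0.04 and 0.074 m and velocity of joint tube between -0.005 and 0.005 m/s and horizontal distance between ring and beaker below 0.025 m); the robot touches nothing.
It fails at once if the button cap is pressed or knocked with more than 25 N (contact force between cap and anything else above 25 N).
It fails at once if the lock is loaded with more than 17 N (tube forced while locked) (contact force between lock and anything else above 17 N).
It fails at once if the beaker, bottle or jar is shifted by more than 10 mm (distance of any of beaker, reagent, jar from where it was at the start of the episode above 0.01 m).
It also fails if it takes over 48 s, if anything falls off the work surface, if the arm or the gripper's body presses on something with over 40 N, if the wrist force passes 120 N, or if a joint passes its speed limit or range.

## Working session

There is one attempt and no reset: what is moved stays moved. The work goes in short steps, Python scripts to look and compute and a tool call to move; the robot and the scene stay as the last step left them, time stands still between calls to the robot, and variables do not carry over. Pictures are saved under pics/ and viewed, at most 10 in all, crops included, and the job is handed in when it is done.

Besides the shell and the picture viewer there is one more tool, called after "Call:" as name(argument=value, ...) on one line, values as JSON. step_arm: Moves the arm, as the interface text tells. Its arguments: {"type":"object","properties":{"commands":{"type":"array"},"force":{"type":"number"}},"required":["commands"]}

```bash
mkdir -p pics; cat > h.py <<'E'
import numpy as np, cv2
from rig import status, eyes, workorder, bot
def snap(n,f):
    c=eyes.get_calibration(n); im,d=eyes.get_image(n)
    cv2.imwrite(f'pics/{f}.png',im[:,:,::-1]); np.savez(f'{f}.npz',im=im,d=d,K=c['camera_matrix'],r=np.array(c['rvec'],float),t=np.array(c['tvec'],float))
def cloud(f):
    z=np.load(f+'.npz'); K=z['K'];d=z['d'];v,u=np.mgrid[0:420,0:560]
    p=np.stack([(u-K[0,2])/K[0,0]*d,(v-K[1,2])/K[1,1]*d,d],-1)
    R=cv2.Rodrigues(z['r'])[0]; P=(p-z['t'].ravel())@R; P[d==0]=np.nan
    return z['im'],P
E
python3 - <<'E'
from h import *
snap('scene','s0');snap('top','t0')
s=status.sense();print(s['time_s'],s['tool_pos'],s['orientation'],s['contact_force'],s['width'])
im=np.hstack([cv2.imread('pics/s0.png'),cv2.imread('pics/t0.png')])
E
```

```text
0.1 [ 0.14407841 -0.63318752  0.22578784] [-8.71787080e-04  9.93744075e-01  1.11677879e-01 -6.11436434e-05] [-0.4524282   0.80877888  0.07497216] 0.09172996446704842
```

View pics/t0.png

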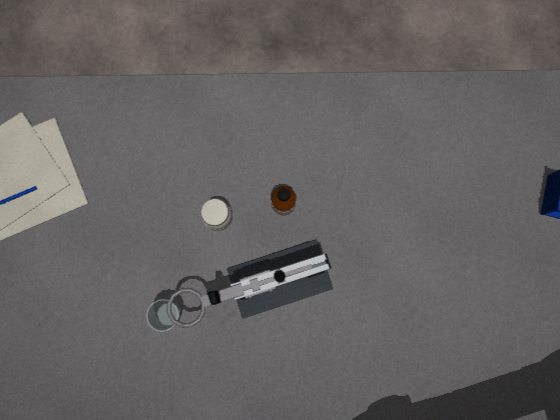

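View pics/s0.png

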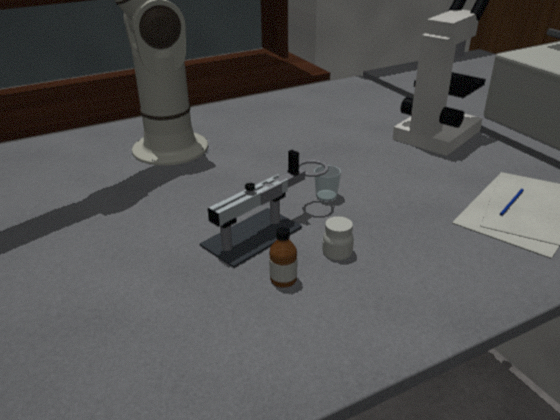

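The top view shows the cap at (280,276), handle (214,297), ring (186,308), beaker (163,316), jar (215,213) and bottle (284,198). The scene view agrees.

```bash
python3 - <<'E'
from h import *
im,P=cloud('t0')
for n,(u,v) in dict(cap=(280,276),hand=(214,297),jar=(215,213),reag=(284,195),beak=(163,316),tube=(320,263)).items(): print(n,P[v,u].round(4))
np.set_printoptions(suppress=True)
x,y,z=P[...,0],P[...,1],P[...,2]
v,u=np.mgrid[0:420,0:560]
reg=(u>140)&(u<340)&(v>235)&(v<335)
m=reg&(abs(z-.158)<.006)&(u<235);print('handle',m.sum(),P[m].mean(0),)
g=im.max(-1)<60
m=reg&(abs(z-.128)<.006)&(abs(u-280)<10)&g;print('cap',m.sum(),P[m].mean(0))
m=reg&(abs(z-.11)<.005)&(u>240);c=P[m];print('tube',m.sum(),c.mean(0));w,V=np.linalg.eigh(np.cov(c[:,:2].T));print(V[:,1],np.degrees(np.arctan2(*V[::-1,1])))
pr=(c[:,:2]-c[:,:2].mean(0))@V; print(pr.min(0),pr.max(0))
m=(u<212)&reg&(abs(z-.097)<.006);c=P[m];print('ring',m.sum(),(c.min(0)+c.max(0))/2,np.ptp(c,axis=0))
z0=np.load('t0.npz');print(z0['K'],z0['t'])
cv2.imwrite('pics/c.png',cv2.resize(im[235:335,140:340,::-1],None,fx=4,fy=4,interpolation=cv2.INTER_CUBIC))
E
```

```text
cap [0.5143 0.0099 0.1279]
hand [0.477  0.1306 0.1555]
jar [0.6445 0.1394 0.0732]
reag [ 6.715e-01 -1.000e-04  1.162e-01]
beak [0.4397 0.2544 0.0061]
tube [ 0.5403 -0.0693  0.0831]
handle 102 [0.47634729 0.13231793 0.15763921]
cap 93 [0.51417295 0.01128216 0.12842346]
tube 1219 [0.5154533  0.00530915 0.10966828]
[-0.29829122  0.95447491] 107.35499866904064
[-0.01905067 -0.09397589] [0.01786231 0.08711842]
ring 436 [0.45894151 0.18636471 0.09751218] [0.07223317 0.08360751 0.01087858]
[[546.03102091   0.         281.04170945]
 [  0.         546.03102091 208.34561596]
 [  0.           0.           1.        ]] [0.01498898 0.65533147 1.07200695]
```

View pics/c.png

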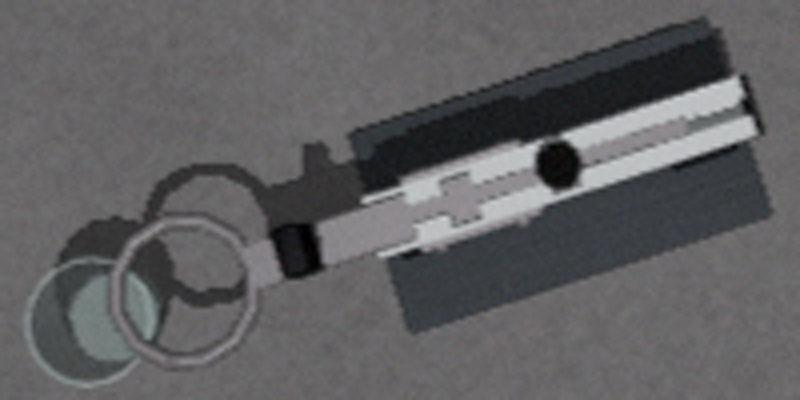

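The cap is at about (0.514, 0.011) and the handle at (0.476, 0.132), so the tube points along (-0.298, 0.954). The next hole appears about 46 mm along it. I'll go above the cap with the fingers closed, closing line along the tube.

Call:
step_arm(commands=[0.03,0.023,0,0.01,0,0.03,0.023,0,0.01,0,0.03,0.023,0,0.01,0,0.03,0.023,0,0.01,0,0.03,0.023,0,0.01,0,0.03,0.023,0,0.01,0,0.03,0.023,0,0.01,0,0.03,0.023,0,0.01,0,0.03,0.023,0,0,0,0.03,0.023,0,0,0,0.0065,0.041,0,0,0,0.0065,0.041,0,0,0,0.0065,0.041,0,0,0,0.0065,0.041,0,0,0,0.0065,0.041,0,0,0,0.0065,0.041,0,0,0,0.0065,0.041,0,0,0,0.0065,0.041,0,0,0,0.0065,0.041,0,0,0,0.0065,0.041,0,0,0], force=20)

```text
time_s: 2.6
tool_pos: [0.5091, 0.0074, 0.2265]
orientation: [0.0, 0.989, 0.151, -0.0]
contact_force: [0.4, -0.5, -0.0]
width: 0.0006
finger_force: 0.0
```

Call:
step_arm(commands=[0.0025,0.002,-0.04,0,0,0.0025,0.0015,-0.035,0,0,0,0,0,0,0,0,0,0,0,0])

```text
time_s: 3.1
tool_pos: [0.5147, 0.0099, 0.1526]
orientation: [-0.0, 0.988, 0.151, 0.0]
contact_force: [0.5, 0.4, 0.2]
width: 0.0003
finger_force: 0.0
```

```bash
python3 - <<'E'
from h import *
s=status.sense();print(s['tool_pos'],s['contact_force'])
snap('wrist','w1')
z=np.load('w1.npz');im,P=cloud('w1')
p=cv2.projectPoints(np.array([s['tool_pos'],[.514,.011,.128],[.476,.132,.158]]),z['r'],z['t'],z['K'],None)[0];print(p.squeeze())
E
```

```text
[0.51474816 0.00988036 0.15259908] [0.45861936 0.42905554 0.21298429]
[[279.0341488  257.88727654]
 [276.71016743 240.82577168]
 [ 49.62429268 263.40633111]]
```

View pics/w1.png

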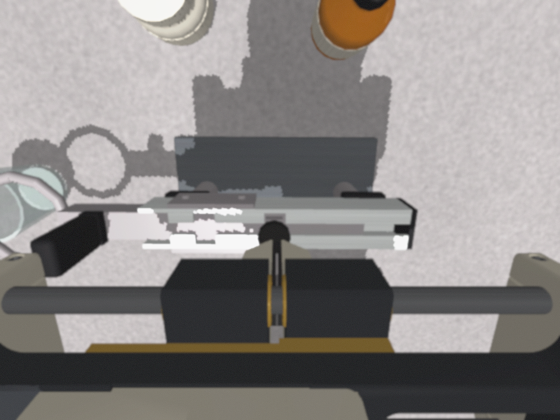

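The wrist view shows the cap at (274,232), right under the finger tips (about (277,255)), with the tube level in the picture. I'll press gently.

Call:
step_arm(commands=[0,0.0005,-0.01,0,0,0,0.0005,-0.01,0,0,0,0,-0.003,0,0,0,0,-0.002,0,0,0,0,-0.001,0,0,0,0,-0.001,0,0,0,0,0,0,0])

```text
time_s: 4.03
tool_pos: [0.5139, 0.0106, 0.1247]
orientation: [0.0, 0.988, 0.151, -0.0]
contact_force: [-4.5, -0.6, 5.1]
width: 0.0005
finger_force: 2.5
```

Call:
step_arm(commands=[0,0,-0.001,0,0,0,0,-0.001,0,0,0,0,-0.001,0,0,0,0,0,0,0])

```text
time_s: 4.53
tool_pos: [0.514, 0.0106, 0.1218]
orientation: [0.0, 0.988, 0.151, -0.0]
contact_force: [-5.0, -0.4, 6.5]
width: 0.0006
finger_force: 3.2
```

Call:
step_arm(commands=[-0.0005,0,-0.0005,0,0,0,0,0,0,0])

```text
time_s: 4.78
tool_pos: [0.514, 0.0106, 0.1216]
orientation: [0.0, 0.988, 0.151, 0.0]
contact_force: [-4.0, -0.5, 7.5]
width: 0.0006
finger_force: 3.3
```

Call:
step_arm(commands=[-0.0015,0,0,0,0,-0.0003,0.001,0,0,0,-0.0003,0.001,0,0,0,-0.0003,0.001,0,0,0,-0.0003,0.001,0,0,0,-0.0003,0.001,0,0,0])

```text
time_s: 5.52
tool_pos: [0.5124, 0.0151, 0.1221]
orientation: [0.001, 0.989, 0.151, 0.001]
contact_force: [-0.9, -2.1, 6.0]
width: 0.0007
finger_force: 3.2
```

Call:
step_arm(commands=[-0.0003,0.001,-0.0005,0,0,-0.0006,0.0019,-0.0003,0,0,-0.0006,0.0019,0,0,0,-0.0006,0.0019,0,0,0,-0.0006,0.0019,0,0,0,-0.0006,0.0019,0,0,0,-0.0006,0.0019,0,0,0,-0.0006,0.0019,0,0,0,-0.0006,0.0019,0,0,0,-0.0006,0.0019,0,0,0])

```text
time_s: 6.78
tool_pos: [0.5068, 0.0333, 0.1213]
orientation: [0.001, 0.989, 0.151, 0.002]
contact_force: [-0.4, -1.9, 6.6]
width: 0.0003
finger_force: 3.3
```

```bash
python3 - <<'E'
from h import *
snap('top','t1')
im,P=cloud('t1');v,u=np.mgrid[0:420,0:560]
m=(u>140)&(u<235)&(v>235)&(v<335)&(abs(P[...,2]-.158)<.006);print(m.sum(),P[m].mean(0))
E
```

```text
102 [0.46937847 0.15482071 0.15809612]
```

Call:
step_arm(commands=[0,0,0.003,0,0,0,0,0.003,0,0,0,0,0.014,0,0,0,0,0.04,0,0,0,0,0,0,0])

```text
time_s: 7.45
tool_pos: [0.5077, 0.0346, 0.1838]
orientation: [0.0, 0.988, 0.151, 0.003]
contact_force: [0.3, -0.3, 0.8]
width: 0.0004
finger_force: 0.0
```

The tube moved out 23.6 mm with the finger. Now I'll go behind the handle and push it gently.

Call:
step_arm(commands=[-0.0132,0.041,0,0,0,-0.0132,0.041,0,0,0,0,0,-0.025,0,0,0,0,-0.025,0,0,0,0,0,0,0,-0.0018,0.0057,0,0,0,-0.0006,0.0019,0,0,0,-0.0006,0.0019,0,0,0,-0.0006,0.0019,0,0,0])

```text
time_s: 8.57
tool_pos: [0.4754, 0.1273, 0.1309]
orientation: [0.0, 0.988, 0.151, 0.0]
contact_force: [0.1, 0.5, -0.8]
width: 0.0004
finger_force: 0.0
```

Call:
step_arm(commands=[-0.0006,0.0019,0,0,0,-0.0006,0.0019,0,0,0,-0.0006,0.0019,0,0,0,-0.0006,0.0019,0,0,0,-0.0003,0.001,0,0,0,-0.0003,0.001,0,0,0])

```text
time_s: 9.32
tool_pos: [0.4726, 0.1349, 0.1304]
orientation: [0.001, 0.989, 0.151, -0.0]
contact_force: [0.6, -4.8, 1.2]
width: 0.0006
finger_force: 2.8
```

Call:
step_arm(commands=[-0.0003,0.001,0,0,0,-0.0003,0.001,0,0,0,-0.0003,0.001,0,0,0,-0.0003,0.001,0,0,0,-0.0003,0.001,0,0,0])

```text
time_s: 9.95
tool_pos: [0.4711, 0.1399, 0.1304]
orientation: [0.001, 0.989, 0.15, -0.0]
contact_force: [1.6, -4.9, 1.6]
width: 0.0003
finger_force: 2.8
```

```bash
cat > hd.py <<'E'
from h import *
import sys
snap('top',sys.argv[1])
im,P=cloud(sys.argv[1]);v,u=np.mgrid[0:420,0:560]
# bounding of dark handle / ring: use ring points (z~.097) left of handle
m=(u>120)&(u<212)&(v>270)&(v<340)&(abs(P[...,2]-.097)<.006);c=P[m];d=np.array([-.2985,.9544])
s=c[:,:2]@d; print('ring end',np.percentile(s,99.5), 'start state', status.sense()['contact_force'])
E
python3 - <<'E'
from h import *
im,P=cloud('t0');v,u=np.mgrid[0:420,0:560]
for f in('t0','t1'):
  im,P=cloud(f);m=(u>120)&(u<212)&(v>270)&(v<340)&(abs(P[...,2]-.097)<.006);print(np.percentile(P[m][:,:2]@[-.2985,.9544],99.5))
E
python3 hd.py t2
```

```text
0.0809573146725488
0.10444939029031655Traceback (most recent call last):
  File "hd.py", line 7, in <module>
    s=c[:,:2]@d; print('ring end',np.percentile(s,99.5), 'start state', status.sense()['contact_force'])
                                  ~~~~~~~~~~~~~^^^^^^^^
    return _quantile_unchecked(
        a, q, axis, out, overwrite_input, method, keepdims, weights)
    return _ureduce(a,
                    func=_quantile_ureduce_func,
    ...<5 lines>...
                    overwrite_input=overwrite_input,
                    method=method)
    r = func(a, **kwargs)
    result = _quantile(arr,
                       quantiles=q,
    ...<2 lines>...
                       out=out,
                       weights=wgt)
    slices_having_nans = np.isnan(arr[-1, ...])
                                  ~~~^^^^^^^^^
IndexError: index -1 is out of bounds for axis 0 with size 0
```

Call:
step_arm(commands=[-0.0003,0.001,0,0,0,-0.0003,0.001,0,0,0,-0.0003,0.001,0,0,0,-0.0003,0.001,0,0,0,-0.0003,0.001,0,0,0,-0.0003,0.001,0,0,0,-0.0003,0.001,0,0,0])

```text
time_s: 10.88
tool_pos: [0.469, 0.1469, 0.1304]
orientation: [0.001, 0.989, 0.15, -0.0]
contact_force: [1.6, -5.0, 1.0]
width: 0.0006
finger_force: 2.8
```

Call:
step_arm(commands=[-0.0003,0.001,0,0,0,-0.0003,0.001,0,0,0,-0.0003,0.001,0,0,0])

```text
time_s: 11.25
tool_pos: [0.468, 0.1499, 0.1304]
orientation: [0.001, 0.989, 0.15, -0.0]
contact_force: [0.4, -5.3, 2.5]
width: 0.0005
finger_force: 2.8
```

Call:
step_arm(commands=[-0.0003,0.001,0,0,0,-0.0003,0.001,0,0,0])

```text
time_s: 11.5
tool_pos: [0.4674, 0.1519, 0.1304]
orientation: [0.001, 0.989, 0.151, -0.0]
contact_force: [0.9, -5.4, 2.0]
width: 0.0005
finger_force: 2.8
```

Call:
step_arm(commands=[-0.0003,0.001,0,0,0,-0.0003,0.001,0,0,0])

```text
time_s: 11.75
tool_pos: [0.4668, 0.1539, 0.1304]
orientation: [0.001, 0.989, 0.151, -0.0]
contact_force: [0.8, -5.8, 1.6]
width: 0.0005
finger_force: 2.8
```

Call:
step_arm(commands=[-0.0003,0.001,0,0,0,-0.0003,0.001,0,0,0])

```text
time_s: 12.0
tool_pos: [0.4657, 0.1576, 0.1304]
orientation: [0.0, 0.989, 0.151, -0.0]
contact_force: [-0.0, -1.5, 0.0]
width: 0.0006
finger_force: 1.1
```

The force dropped from 5.8 to 1.5 N, which looks like the click. I'll back off and look.

Call:
step_arm(commands=[0.003,-0.0095,0,0,0,0.003,-0.0095,0,0,0,0,0,0.05,0,0,0.03,-0.05,0.03,0,0,0.03,-0.05,0,0,0,0,-0.06,0,0,0,0,-0.06,0,0,0,0,-0.06,0,0,0,0,0,0,0,0])

```text
time_s: 13.12
tool_pos: [0.5293, -0.1465, 0.2083]
orientation: [0.001, 0.989, 0.146, -0.001]
contact_force: [0.0, -0.0, -0.3]
width: 0.0003
finger_force: 0.0
```

```bash
python3 - <<'E'
from h import *
snap('top','t3')
v,u=np.mgrid[0:420,0:560];d=[-.2985,.9544]
for f in('t0','t3'):
  im,P=cloud(f);z=P[...,2];a=P[...,:2]@d
  g=im.max(-1)<60
  R=(u>130)&(u<300)&(v>250)&(v<330)
  m=R&(abs(z-.158)<.006);print(f,'handle',P[m].mean(0),a[m].mean())
  m=R&g&(z>.112)&(z<.14)&(u>235);print('cap',m.sum(),P[m].mean(0),a[m].mean(),np.median(z[m]),np.percentile(z[m],[25,75]))
  m=(u>100)&(u<212)&(v>270)&(v<345)&(abs(z-.097)<.006);c=P[m];print('ring',(c.min(0)+c.max(0))/2)
print(status.sense()['tool_pos'],status.sense()['time_s'])
im=cv2.imread('pics/t3.png');cv2.imwrite('pics/c3.png',cv2.resize(im[235:335,120:320],None,fx=4,fy=4,interpolation=cv2.INTER_CUBIC))
E
```

```text
t0 handle [0.47634729 0.13231793 0.15763921] -0.015905438623425458
cap 94 [0.51422249 0.01138882 0.12825331] -0.14262592637413535 0.12834274720326116 [0.12726781 0.13001397]
ring [0.45894151 0.18636471 0.09751218]
t3 handle [0.46104217 0.18043888 0.15788731] 0.03458977679088622
cap 92 [0.49981046 0.05925721 0.1281315 ] -0.09263834084543912 0.12806260036164238 [0.12704701 0.12942501]
ring [0.4439101  0.21113543 0.09759856]
[ 0.52969846 -0.14255113  0.20854963] 13.175
```

View pics/c3.png

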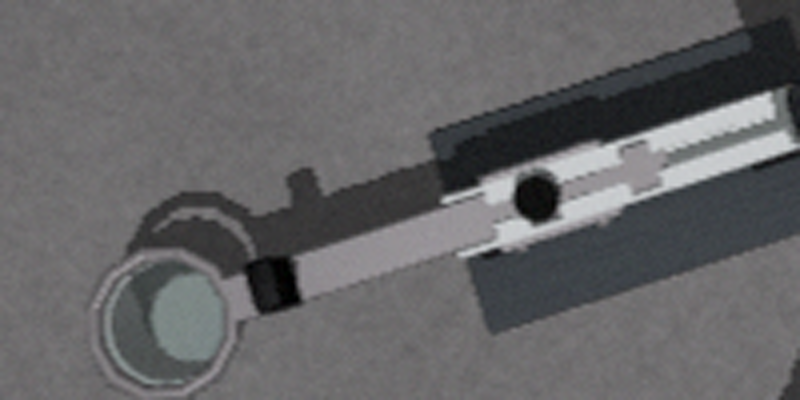

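The ring now stands over the beaker, at about (170,322) in the crop. The cap is up at 128 mm, the tube is out about 50 mm, and the arm is clear of everything.

```bash
python3 -c "
from h import *
print(workorder.sign_off())"
```

```text
the job is handed in; nothing more can be done
None
```

I pulled the funnel arm out about 50 mm and it clicked into the next hole: the button is up, the ring stands over the beaker, the robot is clear, and the job is handed in (no verdict was returned).

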